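# Pin the terrarium carriers in line

## Task

Every carrier that has a moss jar standing on it must be drawn into line and locked: push a tapered drift pin from the rack down through the carrier's tongue and the bridge below until its collar sits flush on the tongue; put no pin in a carrier without a jar. Put the two empty plant pots, one left on a carrier and one on the bench, into the tan tub in front of the robot; when all that is done, throw the lamp lever fully over to on. Keep the jars standing on their carriers and leave the other things on the bench alone.

Things in the scene. Friction and masses are not known exactly. Their poses are not given: they have to be found in the camera images.
- hole0 (a point): Station: fixed aluminium bridge, 60 x 90 mm, 50 mm high, top 10 mm thick, open underneath, with a round 22 mm hole through the top; the 8 mm thick tongue of a sliding carrier lies on it. Point: on the axis of the FIXED hole, level with the tongue's upper face, 58 mm above the bench; z up, x from the hole to the carrier's plate, y the sliding direction.
- carrier0 (a joint): Slide of the carrier of station 0, in m, along hole0's y. Its steel tongue, 46 mm wide, has a 22 mm hole; the value is how far that hole is off the fixed one along y (0 = in line). As found it is 5 to 8 mm off to either side. Travel 12 mm either way; stiff (about 3 N), stays where it is left.
- hole1 (a point): Another such station (four in all, side by side in any order). In each, the carrier's plate (100 x 94 mm steel with a thin rubber mat, top 58 mm above the bench) is centred 92 mm from this point along its x; on it stands a jar, the pot, or nothing.
- carrier1 (a joint): The same for station 1, along hole1's y.
- hole2 (a point): Another such station.
- carrier2 (a joint): The same for station 2, along hole2's y.
- hole3 (a point): Another such station.
- carrier3 (a joint): The same for station 3, along hole3's y.
- pin0 (a point): Tapered steel drift pin, 102 mm long, 120 g, upright in the rack, handle up: round handle 22 mm thick, 46 mm long, on a collar 32 mm wide, 6 mm thick; below it 20 mm of straight 20 mm shank, then a 30 mm taper to a 6 mm tip. Point: middle of the handle, 29 mm above the collar's underside, 79 mm above the tip; z from tip to handle.
- pin1 (a point): An identical pin in the rack. When a pin is home, its collar rests on the tongue and its point is 29 mm above the tongue's upper face.
- pin2 (a point): Another identical pin in the rack.
- pin3 (a point): Another identical pin in the rack.
- rack: Fixed wooden rack 56 x 220 mm, 60 mm high, with four pin holes in a row along its y, 55 mm apart (the pins stand in it on their collars). Origin: centre of its underside. Stands left or right in front of the robot; the tub on the other side.
- tub: Fixed tan plastic tub, open at the top, 160 (x) x 200 (y) mm outside, 60 mm high, walls and floor 5 mm. Origin: centre of its underside.
- jar0 (a point): Closed terrarium jar with moss, round, 68 mm wide, 80 mm high, 400 g, glass with a metal lid, standing on one of the carriers (may be absent). The point is its centre, 40 mm up.
- jar1 (a point): Another such jar (may be absent).
- jar2 (a point): Another such jar (may be absent).
- pot1 (a point): Another such pot, standing on the bench itself at the right, beside the stations.
- pot0 (a point): Empty terracotta plant pot, round, 56 mm wide at the rim, 52 mm at the foot, 55 mm high, 90 g, wall 3 mm, left standing on one of the carriers. The point is its centre, half-way up.
- lamp (a joint): Switch lever of the grow lamp, an 80 mm lever on a grey block at the left: about 0 = off, leaning towards the robot (-x); 1.0 rad = on, leaning away (+x). Stays where it is left.
- lamp_tip (a point): Tip of that lever.
- papercup: Bystander: paper cup, 64 mm wide, 75 mm high; not part of the job.
- jarlid: Bystander: loose brass jar lid, 66 mm wide, 14 mm high, lying between rack and tub; not part of the job.
- talljar: Bystander: tall jar with green cap, 74 mm wide, 130 mm high; not part of the job.
There are look-alikes about, which are no part of the job. Leave any blue or yellow look-alike of the part that bears pot1 alone.

How it is judged (in metres and radians):
On the way, in this order (a step that is already met when the one before it is completed fails the run):
1. every carrier with a jar is pinned in line, none without a jar is, and both pots are in the tub, with the lamp still off (((horizontal distance between jar0 and hole0 below 0.125 m and value of joint carrier0 between -0.003 and 0.003 m and ((horizontal distance between pin0 and hole0 below 0.007 m and z of pin0 in the frame of hole0 below 0.033 m) or (horizontal distance between pin1 and hole0 below 0.007 m and z of pin1 in the frame of hole0 below 0.033 m) or (horizontal distance between pin2 and hole0 below 0.007 m and z of pin2 in the frame of hole0 below 0.033 m) or (horizontal distance between pin3 and hole0 below 0.007 m and z of pin3 in the frame of hole0 below 0.033 m))) or (horizontal distance between jar0 and hole1 below 0.125 m and value of joint carrier1 between -0.003 and 0.003 m and ((horizontal distance between pin0 and hole1 below 0.007 m and z of pin0 in the frame of hole1 below 0.033 m) or (horizontal distance between pin1 and hole1 below 0.007 m and z of pin1 in the frame of hole1 below 0.033 m) or (horizontal distance between pin2 and hole1 below 0.007 m and z of pin2 in the frame of hole1 below 0.033 m) or (horizontal distance between pin3 and hole1 below 0.007 m and z of pin3 in the frame of hole1 below 0.033 m))) or (horizontal distance between jar0 and hole2 below 0.125 m and value of joint carrier2 between -0.003 and 0.003 m and ((horizontal distance between pin0 and hole2 below 0.007 m and z of pin0 in the frame of hole2 below 0.033 m) or (horizontal distance between pin1 and hole2 below 0.007 m and z of pin1 in the frame of hole2 below 0.033 m) or (horizontal distance between pin2 and hole2 below 0.007 m and z of pin2 in the frame of hole2 below 0.033 m) or (horizontal distance between pin3 and hole2 below 0.007 m and z of pin3 in the frame of hole2 below 0.033 m))) or (horizontal distance between jar0 and hole3 below 0.125 m and value of joint carrier3 between -0.003 and 0.003 m and ((horizontal distance between pin0 and hole3 below 0.007 m and z of pin0 in the frame of hole3 below 0.033 m) or (horizontal distance between pin1 and hole3 below 0.007 m and z of pin1 in the frame of hole3 below 0.033 m) or (horizontal distance between pin2 and hole3 below 0.007 m and z of pin2 in the frame of hole3 below 0.033 m) or (horizontal distance between pin3 and hole3 below 0.007 m and z of pin3 in the frame of hole3 below 0.033 m)))) and ((horizontal distance between jar1 and hole0 below 0.125 m and value of joint carrier0 between -0.003 and 0.003 m and ((horizontal distance between pin0 and hole0 below 0.007 m and z of pin0 in the frame of hole0 below 0.033 m) or (horizontal distance between pin1 and hole0 below 0.007 m and z of pin1 in the frame of hole0 below 0.033 m) or (horizontal distance between pin2 and hole0 below 0.007 m and z of pin2 in the frame of hole0 below 0.033 m) or (horizontal distance between pin3 and hole0 below 0.007 m and z of pin3 in the frame of hole0 below 0.033 m))) or (horizontal distance between jar1 and hole1 below 0.125 m and value of joint carrier1 between -0.003 and 0.003 m and ((horizontal distance between pin0 and hole1 below 0.007 m and z of pin0 in the frame of hole1 below 0.033 m) or (horizontal distance between pin1 and hole1 below 0.007 m and z of pin1 in the frame of hole1 below 0.033 m) or (horizontal distance between pin2 and hole1 below 0.007 m and z of pin2 in the frame of hole1 below 0.033 m) or (horizontal distance between pin3 and hole1 below 0.007 m and z of pin3 in the frame of hole1 below 0.033 m))) or (horizontal distance between jar1 and hole2 below 0.125 m and value of joint carrier2 between -0.003 and 0.003 m and ((horizontal distance between pin0 and hole2 below 0.007 m and z of pin0 in the frame of hole2 below 0.033 m) or (horizontal distance between pin1 and hole2 below 0.007 m and z of pin1 in the frame of hole2 below 0.033 m) or (horizontal distance between pin2 and hole2 below 0.007 m and z of pin2 in the frame of hole2 below 0.033 m) or (horizontal distance between pin3 and hole2 below 0.007 m and z of pin3 in the frame of hole2 below 0.033 m))) or (horizontal distance between jar1 and hole3 below 0.125 m and value of joint carrier3 between -0.003 and 0.003 m and ((horizontal distance between pin0 and hole3 below 0.007 m and z of pin0 in the frame of hole3 below 0.033 m) or (horizontal distance between pin1 and hole3 below 0.007 m and z of pin1 in the frame of hole3 below 0.033 m) or (horizontal distance between pin2 and hole3 below 0.007 m and z of pin2 in the frame of hole3 below 0.033 m) or (horizontal distance between pin3 and hole3 below 0.007 m and z of pin3 in the frame of hole3 below 0.033 m)))) and ((horizontal distance between jar2 and hole0 below 0.125 m and value of joint carrier0 between -0.003 and 0.003 m and ((horizontal distance between pin0 and hole0 below 0.007 m and z of pin0 in the frame of hole0 below 0.033 m) or (horizontal distance between pin1 and hole0 below 0.007 m and z of pin1 in the frame of hole0 below 0.033 m) or (horizontal distance between pin2 and hole0 below 0.007 m and z of pin2 in the frame of hole0 below 0.033 m) or (horizontal distance between pin3 and hole0 below 0.007 m and z of pin3 in the frame of hole0 below 0.033 m))) or (horizontal distance between jar2 and hole1 below 0.125 m and value of joint carrier1 between -0.003 and 0.003 m and ((horizontal distance between pin0 and hole1 below 0.007 m and z of pin0 in the frame of hole1 below 0.033 m) or (horizontal distance between pin1 and hole1 below 0.007 m and z of pin1 in the frame of hole1 below 0.033 m) or (horizontal distance between pin2 and hole1 below 0.007 m and z of pin2 in the frame of hole1 below 0.033 m) or (horizontal distance between pin3 and hole1 below 0.007 m and z of pin3 in the frame of hole1 below 0.033 m))) or (horizontal distance between jar2 and hole2 below 0.125 m and value of joint carrier2 between -0.003 and 0.003 m and ((horizontal distance between pin0 and hole2 below 0.007 m and z of pin0 in the frame of hole2 below 0.033 m) or (horizontal distance between pin1 and hole2 below 0.007 m and z of pin1 in the frame of hole2 below 0.033 m) or (horizontal distance between pin2 and hole2 below 0.007 m and z of pin2 in the frame of hole2 below 0.033 m) or (horizontal distance between pin3 and hole2 below 0.007 m and z of pin3 in the frame of hole2 below 0.033 m))) or (horizontal distance between jar2 and hole3 below 0.125 m and value of joint carrier3 between -0.003 and 0.003 m and ((horizontal distance between pin0 and hole3 below 0.007 m and z of pin0 in the frame of hole3 below 0.033 m) or (horizontal distance between pin1 and hole3 below 0.007 m and z of pin1 in the frame of hole3 below 0.033 m) or (horizontal distance between pin2 and hole3 below 0.007 m and z of pin2 in the frame of hole3 below 0.033 m) or (horizontal distance between pin3 and hole3 below 0.007 m and z of pin3 in the frame of hole3 below 0.033 m)))) and (horizontal distance between any of jar0, jar1, jar2 and hole0 below 0.125 m or horizontal distance between each of pin0, pin1, pin2, pin3 and hole0 above 0.03 m) and (horizontal distance between any of jar0, jar1, jar2 and hole1 below 0.125 m or horizontal distance between each of pin0, pin1, pin2, pin3 and hole1 above 0.03 m) and (horizontal distance between any of jar0, jar1, jar2 and hole2 below 0.125 m or horizontal distance between each of pin0, pin1, pin2, pin3 and hole2 above 0.03 m) and (horizontal distance between any of jar0, jar1, jar2 and hole3 below 0.125 m or horizontal distance between each of pin0, pin1, pin2, pin3 and hole3 above 0.03 m) and x of pot0 in the frame of tub between -0.07 and 0.07 m and y of pot0 in the frame of tub between -0.09 and 0.09 m and height (world z) of each of pot0, pot1 below 0.065 m and x of pot1 in the frame of tub between -0.07 and 0.07 m and y of pot1 in the frame of tub between -0.09 and 0.09 m and value of joint lamp below 0.5 rad), for 0.2 s.
2. then the lamp lever is thrown on (value of joint lamp above 0.85 rad), for 0.2 s.
At the end, for the whole second after the job is handed in: Each carrier with a jar is within 3 mm of line with a pin home (within 7 mm of the hole's axis, collar within 4 mm of flush); no pin in a carrier without a jar; both pots in the tub, standing or lying; jars upright on their carriers; lamp lever over 0.85 rad (((horizontal distance between jar0 and hole0 below 0.125 m and value of joint carrier0 between -0.003 and 0.003 m and ((horizontal distance between pin0 and hole0 below 0.007 m and z of pin0 in the frame of hole0 below 0.033 m) or (horizontal distance between pin1 and hole0 below 0.007 m and z of pin1 in the frame of hole0 below 0.033 m) or (horizontal distance between pin2 and hole0 below 0.007 m and z of pin2 in the frame of hole0 below 0.033 m) or (horizontal distance between pin3 and hole0 below 0.007 m and z of pin3 in the frame of hole0 below 0.033 m))) or (horizontal distance between jar0 and hole1 below 0.125 m and value of joint carrier1 between -0.003 and 0.003 m and ((horizontal distance between pin0 and hole1 below 0.007 m and z of pin0 in the frame of hole1 below 0.033 m) or (horizontal distance between pin1 and hole1 below 0.007 m and z of pin1 in the frame of hole1 below 0.033 m) or (horizontal distance between pin2 and hole1 below 0.007 m and z of pin2 in the frame of hole1 below 0.033 m) or (horizontal distance between pin3 and hole1 below 0.007 m and z of pin3 in the frame of hole1 below 0.033 m))) or (horizontal distance between jar0 and hole2 below 0.125 m and value of joint carrier2 between -0.003 and 0.003 m and ((horizontal distance between pin0 and hole2 below 0.007 m and z of pin0 in the frame of hole2 below 0.033 m) or (horizontal distance between pin1 and hole2 below 0.007 m and z of pin1 in the frame of hole2 below 0.033 m) or (horizontal distance between pin2 and hole2 below 0.007 m and z of pin2 in the frame of hole2 below 0.033 m) or (horizontal distance between pin3 and hole2 below 0.007 m and z of pin3 in the frame of hole2 below 0.033 m))) or (horizontal distance between jar0 and hole3 below 0.125 m and value of joint carrier3 between -0.003 and 0.003 m and ((horizontal distance between pin0 and hole3 below 0.007 m and z of pin0 in the frame of hole3 below 0.033 m) or (horizontal distance between pin1 and hole3 below 0.007 m and z of pin1 in the frame of hole3 below 0.033 m) or (horizontal distance between pin2 and hole3 below 0.007 m and z of pin2 in the frame of hole3 below 0.033 m) or (horizontal distance between pin3 and hole3 below 0.007 m and z of pin3 in the frame of hole3 below 0.033 m)))) and ((horizontal distance between jar1 and hole0 below 0.125 m and value of joint carrier0 between -0.003 and 0.003 m and ((horizontal distance between pin0 and hole0 below 0.007 m and z of pin0 in the frame of hole0 below 0.033 m) or (horizontal distance between pin1 and hole0 below 0.007 m and z of pin1 in the frame of hole0 below 0.033 m) or (horizontal distance between pin2 and hole0 below 0.007 m and z of pin2 in the frame of hole0 below 0.033 m) or (horizontal distance between pin3 and hole0 below 0.007 m and z of pin3 in the frame of hole0 below 0.033 m))) or (horizontal distance between jar1 and hole1 below 0.125 m and value of joint carrier1 between -0.003 and 0.003 m and ((horizontal distance between pin0 and hole1 below 0.007 m and z of pin0 in the frame of hole1 below 0.033 m) or (horizontal distance between pin1 and hole1 below 0.007 m and z of pin1 in the frame of hole1 below 0.033 m) or (horizontal distance between pin2 and hole1 below 0.007 m and z of pin2 in the frame of hole1 below 0.033 m) or (horizontal distance between pin3 and hole1 below 0.007 m and z of pin3 in the frame of hole1 below 0.033 m))) or (horizontal distance between jar1 and hole2 below 0.125 m and value of joint carrier2 between -0.003 and 0.003 m and ((horizontal distance between pin0 and hole2 below 0.007 m and z of pin0 in the frame of hole2 below 0.033 m) or (horizontal distance between pin1 and hole2 below 0.007 m and z of pin1 in the frame of hole2 below 0.033 m) or (horizontal distance between pin2 and hole2 below 0.007 m and z of pin2 in the frame of hole2 below 0.033 m) or (horizontal distance between pin3 and hole2 below 0.007 m and z of pin3 in the frame of hole2 below 0.033 m))) or (horizontal distance between jar1 and hole3 below 0.125 m and value of joint carrier3 between -0.003 and 0.003 m and ((horizontal distance between pin0 and hole3 below 0.007 m and z of pin0 in the frame of hole3 below 0.033 m) or (horizontal distance between pin1 and hole3 below 0.007 m and z of pin1 in the frame of hole3 below 0.033 m) or (horizontal distance between pin2 and hole3 below 0.007 m and z of pin2 in the frame of hole3 below 0.033 m) or (horizontal distance between pin3 and hole3 below 0.007 m and z of pin3 in the frame of hole3 below 0.033 m)))) and ((horizontal distance between jar2 and hole0 below 0.125 m and value of joint carrier0 between -0.003 and 0.003 m and ((horizontal distance between pin0 and hole0 below 0.007 m and z of pin0 in the frame of hole0 below 0.033 m) or (horizontal distance between pin1 and hole0 below 0.007 m and z of pin1 in the frame of hole0 below 0.033 m) or (horizontal distance between pin2 and hole0 below 0.007 m and z of pin2 in the frame of hole0 below 0.033 m) or (horizontal distance between pin3 and hole0 below 0.007 m and z of pin3 in the frame of hole0 below 0.033 m))) or (horizontal distance between jar2 and hole1 below 0.125 m and value of joint carrier1 between -0.003 and 0.003 m and ((horizontal distance between pin0 and hole1 below 0.007 m and z of pin0 in the frame of hole1 below 0.033 m) or (horizontal distance between pin1 and hole1 below 0.007 m and z of pin1 in the frame of hole1 below 0.033 m) or (horizontal distance between pin2 and hole1 below 0.007 m and z of pin2 in the frame of hole1 below 0.033 m) or (horizontal distance between pin3 and hole1 below 0.007 m and z of pin3 in the frame of hole1 below 0.033 m))) or (horizontal distance between jar2 and hole2 below 0.125 m and value of joint carrier2 between -0.003 and 0.003 m and ((horizontal distance between pin0 and hole2 below 0.007 m and z of pin0 in the frame of hole2 below 0.033 m) or (horizontal distance between pin1 and hole2 below 0.007 m and z of pin1 in the frame of hole2 below 0.033 m) or (horizontal distance between pin2 and hole2 below 0.007 m and z of pin2 in the frame of hole2 below 0.033 m) or (horizontal distance between pin3 and hole2 below 0.007 m and z of pin3 in the frame of hole2 below 0.033 m))) or (horizontal distance between jar2 and hole3 below 0.125 m and value of joint carrier3 between -0.003 and 0.003 m and ((horizontal distance between pin0 and hole3 below 0.007 m and z of pin0 in the frame of hole3 below 0.033 m) or (horizontal distance between pin1 and hole3 below 0.007 m and z of pin1 in the frame of hole3 below 0.033 m) or (horizontal distance between pin2 and hole3 below 0.007 m and z of pin2 in the frame of hole3 below 0.033 m) or (horizontal distance between pin3 and hole3 below 0.007 m and z of pin3 in the frame of hole3 below 0.033 m)))) and (horizontal distance between any of jar0, jar1, jar2 and hole0 below 0.125 m or horizontal distance between each of pin0, pin1, pin2, pin3 and hole0 above 0.03 m) and (horizontal distance between any of jar0, jar1, jar2 and hole1 below 0.125 m or horizontal distance between each of pin0, pin1, pin2, pin3 and hole1 above 0.03 m) and (horizontal distance between any of jar0, jar1, jar2 and hole2 below 0.125 m or horizontal distance between each of pin0, pin1, pin2, pin3 and hole2 above 0.03 m) and (horizontal distance between any of jar0, jar1, jar2 and hole3 below 0.125 m or horizontal distance between each of pin0, pin1, pin2, pin3 and hole3 above 0.03 m) and x of pot0 in the frame of tub between -0.07 and 0.07 m and y of pot0 in the frame of tub between -0.09 and 0.09 m and height (world z) of each of pot0, pot1 below 0.065 m and x of pot1 in the frame of tub between -0.07 and 0.07 m and y of pot1 in the frame of tub between -0.09 and 0.09 m and angle between each of jar0, jar1, jar2's own z axis and vertical below 0.1 rad and height (world z) of each of jar0, jar1, jar2 above 0.09 m and value of joint lamp above 0.85 rad); the robot touches nothing.
It fails at once if a jar is tipped or pushed off its place (tilt over 0.4 rad or moved over 60 mm) (angle between any of jar0, jar1, jar2's own z axis and vertical above 0.4 rad or distance of any of jar0, jar1, jar2 from where it was at the start of the episode above 0.06 m).
It fails at once if a bystander is moved more than 40 mm (distance of any of papercup, jarlid, talljar from where it was at the start of the episode above 0.04 m).
Of jarbody0, jarbody1, jarbody2 only 2 to 3 are there at a start; the rules pass over those that are not, and their reading is None.
At some moment in a run one of potbody0, potbody1 may be knocked a few centimetres aside while the robot is not near it.
Once in a run the grip may slacken for a moment while it holds something.
It also fails if it takes over 210 s, if anything falls off the work surface, if the arm or the gripper's body presses on something with over 40 N, if the wrist force passes 120 N, or if a joint passes its speed limit or range.

## Robot

A 6-joint arm with a two-finger parallel gripper is mounted at the origin on the work surface. World frame = base frame: x ahead of the robot, y to its left, z up, the work surface at z = 0. Lengths are in mm, angles in rad, forces in N, time in s.
With the tool pointing down it reaches from about 275 to 975 mm from the base axis. Payload 8.4 kg.
Tool frame: the origin (TCP) lies midway between the tips of the shut fingers; the grasp point (between the pads) lies 19 mm behind it; x points along the fingers, y is the direction in which the jaws open and shut, and the axes are right-handed (so a half turn about x gives the same grasp; the last joint's range is limited). The gripper opens to 92 mm and grips with 3 to 60 N. Pads are 20 mm wide; open, the fingers measure 128 mm over their backs; the gripper's body (75 mm by 189 mm) begins 69 mm behind the grasp point.
Start: joints at [1.3, 0.353, 1.633, -0, 1.155, -0.002], TCP at [165.983, 602.559, 214.583] pointing down, gripper open.
Joint ranges: [-2.63, 2.63], [-0.92, 2.1], [0.06, 2.66], [-1.3, 4.44], [0, 2.69], [-3.02, 3.02]. Speed limits (rad/s): [2.22, 2.22, 2.79, 3.14, 3.14, 3.14].

## Interface

Orientations are given as a rotation vector (axis times angle).
In Python, from cell import ctrl gives the robot as it stands.
- The arm moves only by the tool jog_arm, never from a script. Its argument "motion" is a list of rows, each a list of 5 numbers: the gripper's target within -1 to 1 (fully open at 1, half-way at 0, shut at -1), then the shift along the world's x, y, z normalised to -1 to 1, where 1 is 1 m, then the turn about the world's z normalised to -1 to 1, where 1 is pi rad. A call has 1 to 8 rows; each row is the pose to reach, as a shift and turn from the pose measured when the call began, turning the shorter way round; what a row does not reach only later rows make up. A row lasts 1/10 s, in which the tool goes at most 50 mm and 8.59 degrees, less where a joint would pass 70% of its speed; a pose out of reach is approached as far as the arm can. A call with a number of a shift or a turn outside -1 to 1 is refused whole. A call with a gripper value outside its range is refused whole. The fingers move at their own pace and stop on an object; "squeeze" is the grip in N (left out, the last holds). Time passes only in rows, so rows that repeat a pose let the fingers close. It gives the time, the measured TCP pose, the force and the opening at its end, in the units of the state.
- ctrl.get_obs(): the state, without advancing time (a new reading comes with each control period).
- ctrl.capture(name): name is "scene" or "top" or "wrist"; returns the picture (400x640x3 uint8, red, green, blue); there is no depth.
- ctrl.calibration(name): a dict with "vertical_fov" (degrees; the focal length in pixels is half the picture's height over the tangent of half this angle, whatever the lens; pixels are square), "cx", "cy" (the principal point, pixels), "dist" ([k1, k2, p1, p2, k3] as OpenCV has them; the pictures are not rectified), "cam_to_world" (4x4, takes a point from camera to world coordinates). Camera axes: x right, y down, z forward; pixel columns grow to the right and rows downward; lengths in mm; the calibration is good to about 2 mm. A picture is of the moment at which its call begins: read the wrist's pose just before it. calibration takes no time and is no camera call; for the wrist camera it gives the pose at the moment of the call.
- ctrl.close_job(): hands the job in, once; it reports no verdict.
The state is a dict: "t": time; "joint_positions": joint angles; "joint_velocities": joint speeds; "effort": joint torques, N m; "tcp_pos": TCP position; "tcp_rot": TCP orientation; "wrist_force": force on the tool from outside, world axes, zero at the start; "torque": the same for the moment, N m; "finger_gap": finger opening in mm.
Only numpy, scipy, OpenCV 4.12 (cv2) and the standard library are available. Lean on these libraries where they do the work, as an engineer would, in place of code of your own. Each camera call takes 0.05 s, during which the arm holds its last target. There are 200 camera calls.

## Working session

There is one attempt and no reset: what is moved stays moved. The work goes in short steps, Python scripts to look and compute and a tool call to move; the robot and the scene stay as the last step left them, time stands still between calls to the robot, and variables do not carry over. Pictures are saved under pics/ and viewed, about 12 in all and at most 16, crops included, and the job is handed in when it is done.

Besides the shell and the picture viewer there is one more tool, called after ">>>" as a command line: name --pt "numbers of a row" for each row, then --argument value for the rest. jog_arm: Moves the arm, as the interface text tells. Scaled input: -1 to 1 covers 1 m each way for a shift and pi rad each way for a turn. Its arguments: {"type":"object","properties":{"motion":{"type":"array"},"squeeze":{"type":"number"}},"required":["motion"]}

```bash
mkdir -p pics; ls
cat > h.py <<'E'
import numpy as np, cv2
from cell import ctrl
def K(c):
    f=200/np.tan(np.radians(c["vertical_fov"])/2)
    return np.array([[f,0,c["cx"]],[0,f,c["cy"]],[0,0,1.]])
def ray(c,uv):
    p=cv2.undistortPoints(np.array([[uv]],float),K(c),np.array(c["dist"],float))[0,0]
    T=np.array(c["cam_to_world"]); d=T[:3,:3]@np.array([p[0],p[1],1]); return T[:3,3],d/np.linalg.norm(d)
def atz(c,uv,z):
    o,d=ray(c,uv); return o+d*(z-o[2])/d[2]
def proj(c,P):
    T=np.linalg.inv(np.array(c["cam_to_world"])); P=np.atleast_2d(np.array(P,float))
    r=cv2.Rodrigues(T[:3,:3])[0]
    return cv2.projectPoints(P,r,T[:3,3],K(c),np.array(c["dist"],float))[0][:,0]
def tri(obs):
    A=np.zeros((3,3));b=np.zeros(3)
    for c,uv in obs:
        o,d=ray(c,uv);M=np.eye(3)-np.outer(d,d);A+=M;b+=M@o
    return np.linalg.solve(A,b)
def snap(n,f):
    c=ctrl.calibration(n); im=ctrl.capture(n); cv2.imwrite("pics/%s.png"%f,im[:,:,::-1]); np.save("pics/%s.npy"%f,c,allow_pickle=True); return im,c
def load(f): return cv2.imread("pics/%s.png"%f), np.load("pics/%s.npy"%f,allow_pickle=True).item()
E
python3 - <<'E'
from h import *
for n in("top","scene","wrist"):
    im,c=snap(n,n+"0"); print(n,c["vertical_fov"],np.round(np.array(c["cam_to_world"]),3).tolist())
print(ctrl.get_obs())
E
```

```text
pics
top 53.25424306321887 [[-0.014, -0.99, 0.14, 425.516], [-1.0, 0.011, -0.022, -38.16], [0.02, -0.141, -0.99, 1301.377], [0.0, 0.0, 0.0, 1.0]]
scene 57.997793723088286 [[0.016, 0.629, -0.777, 1350.829], [1.0, 0.003, 0.023, -53.208], [0.017, -0.777, -0.629, 687.67], [0.0, 0.0, 0.0, 1.0]]
wrist 70.17558719426205 [[0.264, 0.932, 0.246, 96.811], [0.964, -0.255, -0.07, 620.875], [-0.002, 0.256, -0.967, 384.147], [0.0, 0.0, 0.0, 1.0]]
{'t': 0.15, 'joint_positions': array([ 1.29961466e+00,  3.53483596e-01,  1.63395461e+00,  2.11707121e-05,
        1.15518365e+00, -2.40952700e-03]), 'joint_velocities': array([-0.00138112, -0.00225067, -0.00259317,  0.00041782,  0.00159178,
       -0.00201801]), 'effort': array([-1.14407554e-03, -5.94205642e+01, -3.34466743e+01,  6.95847021e-02,
        2.03594402e-02, -8.68175812e-05]), 'tcp_pos': array([165.86725647, 602.20456873, 214.04327735]), 'tcp_rot': array([ 0.21018898,  1.56063896, -0.21179038]), 'wrist_force': array([-0.49198983, -0.54824032,  1.06381212]), 'torque': array([-0.03807658, -0.0049011 , -0.0116934 ]), 'finger_gap': 91.68647046573723}
```

View pics/top0.png

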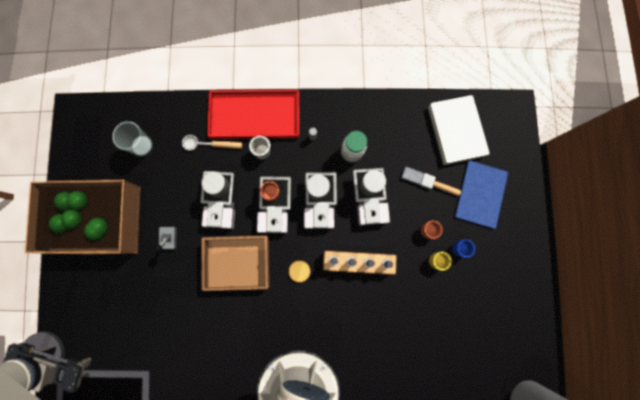

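View pics/scene0.png

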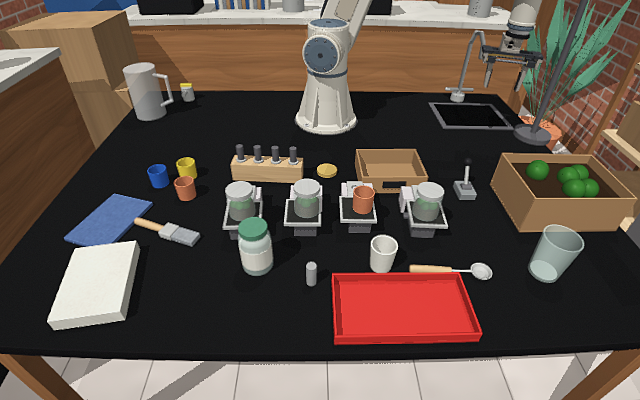

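Top view: jars stand on the carriers at (213,183), (318,185) and (373,180), and the pot is on the carrier at (270,190). The rack is at about (360,263) and the tub at (235,263). The lamp block is at (167,238). The lone terracotta pot is at (432,229), with look-alikes in blue (465,248) and yellow (441,261).

Run:
```python
from h import *
from scipy.spatial.transform import Rotation as R
_,t=load("top0");_,s=load("scene0")
print(R.from_rotvec(ctrl.get_obs()["tcp_rot"]).as_matrix().round(3))
for n,a,b in [("pot0rim",(270,186),(364,191)),("pot1",(432,226),(185,181)),("pinA",(334,260),(292,149)),("pinD",(388,264),(239,147)),("levertip",(158,250),(467,162)),("jarL",(213,180),(430,189))]:
    print(n,tri([(t,a),(s,b)]).round())
for n,p,z in [("bridge",(217,215),58),("b",(271,219),58),("b",(319,215),58),("b",(374,212),58),("tubc",(235,263),60),("lid",(300,271),14),("lampblock",(167,238),40),("tall",(354,146),130),("cup",(260,147),75)]: print(n,atz(t,p,z).round())
```

```text
[[-0.     0.266  0.964]
 [-0.001  0.964 -0.266]
 [-1.    -0.001 -0.   ]]
pot0rim [634.  76. 123.]
pot1 [ 511. -426.   62.]
pinA [ 412. -115.  109.]
pinD [ 398. -277.  106.]
levertip [448. 417.  90.]
jarL [651. 240. 143.]
bridge [555. 245.  58.]
b [541.  76.  58.]
b [552. -74.  58.]
b [ 559. -247.   58.]
tubc [406. 187.  60.]
lid [378. -12.  14.]
lampblock [486. 407.  40.]
tall [ 753. -181.  130.]
cup [768. 110.  75.]
```

>>> jog_arm --pt "1 0.157 -0.301 0.023 0.0857" --pt "1 0.157 -0.301 0.023 0.0857" --pt "1 0.157 -0.301 0.023 0.0857" --pt "1 0.157 -0.301 0.023 0.0857" --pt "1 0.157 -0.301 0.023 0.0857" --pt "1 0.157 -0.301 0.023 0.0857" --pt "1 0.157 -0.301 0.023 0.0857" --pt "1 0.157 -0.301 0.023 0.0857"

```text
t: 0.95
tcp_pos: [324.2, 297.6, 237.3]
tcp_rot: [0.001, 1.57, -0.004]
wrist_force: [0.1, -0.1, 0.3]
finger_gap: 91.8
```

>>> jog_arm --pt "1 0.157 -0.301 0.023 0" --pt "1 0.157 -0.301 0.023 0" --pt "1 0.157 -0.301 0.023 0" --pt "1 0.157 -0.301 0.023 0" --pt "1 0.157 -0.301 0.023 0" --pt "1 0.157 -0.301 0.023 0" --pt "1 0.157 -0.301 0.023 0" --pt "1 0.157 -0.301 0.023 0"

```text
t: 1.75
tcp_pos: [483.6, -6.8, 260.6]
tcp_rot: [0.003, 1.568, -0.008]
wrist_force: [0.4, 0.3, -0.1]
finger_gap: 92.1
```

Run:
```python
from h import *
im,c=snap("wrist","w1"); o=ctrl.get_obs(); print(o["tcp_pos"],o["tcp_rot"],o["joint_positions"])
```

```text
[482.18223149  -4.77842066 260.12114805] [ 0.00399398  1.57016136 -0.00695733] [-0.01161803  0.08157032  1.87614388 -0.00203225  1.18323633 -1.57467449]
```

View pics/w1.png

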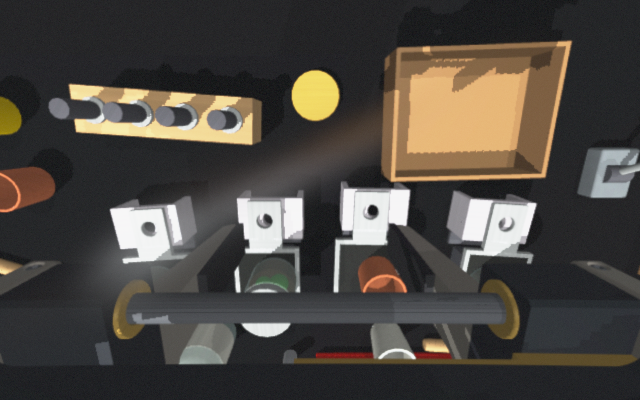

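Wrist view: holes are at (149,228), (265,220), (371,212) and (506,223). The four pins run from (60,108) to (225,120), and pot1 is at (25,188). I'll rectify the stations to a plane so the offsets can be measured.

```bash
cat >> h.py <<'E'
def ortho(f,z,x0,x1,y0,y1,s):
    im,c=load(f); W=int((y1-y0)*s);H=int((x1-x0)*s)
    v,u=np.mgrid[0:H,0:W]; P=np.stack([x1-v/s,y1-u/s,np.full(u.shape,z)],-1).reshape(-1,3)
    q=proj(c,P).reshape(H,W,2).astype(np.float32)
    return cv2.remap(im,q[...,0],q[...,1],cv2.INTER_CUBIC)
E
python3 - <<'E'
from h import *
rows=[]
for cs in [(250,76),(-74,-247)]:
    tiles=[]
    for y in cs:
        t=ortho("w1",50,500,600,y-65,y+65,3)
        for k in range(0,130,10): cv2.line(t,(k*3,0),(k*3,4 if k%50 else 12),(0,255,255),1)
        for k in range(0,100,10): cv2.line(t,(0,k*3),(6 if k%50 else 14,k*3),(0,255,255),1)
        tiles.append(t)
    rows.append(np.hstack(tiles))
o=np.vstack(rows); print(o.shape); cv2.imwrite("pics/ort1.png",o)
E
```

```text
(600, 780, 3)
```

View pics/ort1.png

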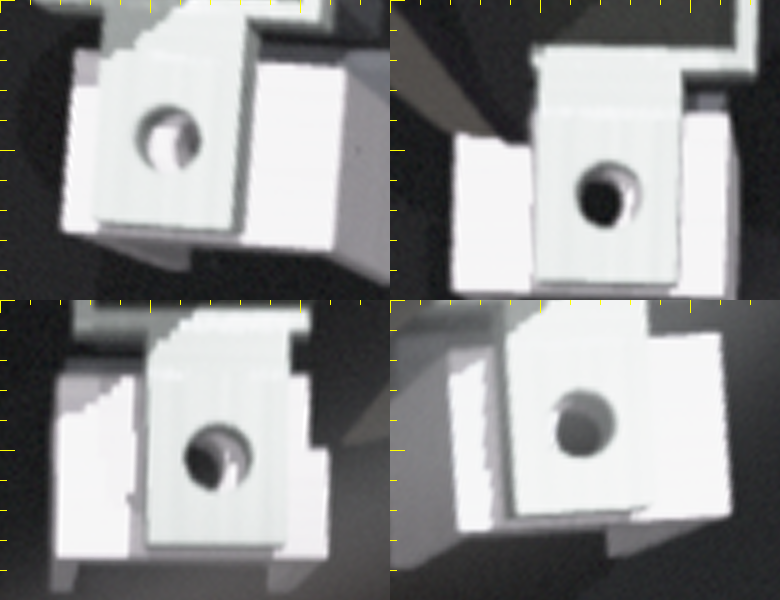

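Run:
```python
from h import *
_,w=load("w1");_,t=load("top0");_,s=load("scene0")
print("cam",np.array(w["cam_to_world"])[:3,3].round(1))
for top,col,tt,ss in [((217,122),(236,121),(334,260),(292,148)),((167,117),(190,118),(352,261),(275,147)),((114,112),(144,114),(370,263),(257,145)),((58,107),(97,111),(389,264),(239,147))]:
    print("top",atz(w,top,112).round(1),"collar",atz(w,col,66).round(1),"tri",tri([(w,top),(t,tt),(s,ss)]).round(1))
for f in ("w1",):
    o=ortho(f,112,360,450,-310,-90,3.4); cv2.imwrite("pics/rk.png",o)
    p=ortho(f,60,300,520,90,310,3.4)
    cv2.imwrite("pics/rk.png",np.vstack([o,cv2.resize(ortho(f,66,360,450,-310,-90,3.4),(o.shape[1],o.shape[0]))])); print(o.shape)
for n,u,z in [("tubFR",(382,180),60),("tubFL",(547,180),60),("tubBR",(397,45),60),("tubBL",(571,41),60),("pot1",(22,190),55),("lid",(316,96),14)]: print(n,atz(w,u,z).round())
```

```text
cam [411.5  -6.3 430.6]
top [ 412.3 -114.1  112. ] collar [ 411.3 -106.1   66. ] tri [ 412.1 -114.5  112.3]
top [ 407.  -167.2  112. ] collar [ 407.6 -162.4   66. ] tri [ 407.6 -167.   112.9]
top [ 401.8 -222.5  112. ] collar [ 402.8 -217.8   66. ] tri [ 401.7 -220.8  115.8]
top [ 396.8 -280.   112. ] collar [ 399.2 -274.    66. ] tri [ 397.4 -279.3  108.6]
(306, 748, 3)
tubFR [488.  80.  60.]
tubFL [489. 295.  60.]
tubBR [327.  88.  60.]
tubBL [326. 288.  60.]
pot1 [ 500. -402.   55.]
lid [379.  -7.  14.]
```

View pics/rk.png

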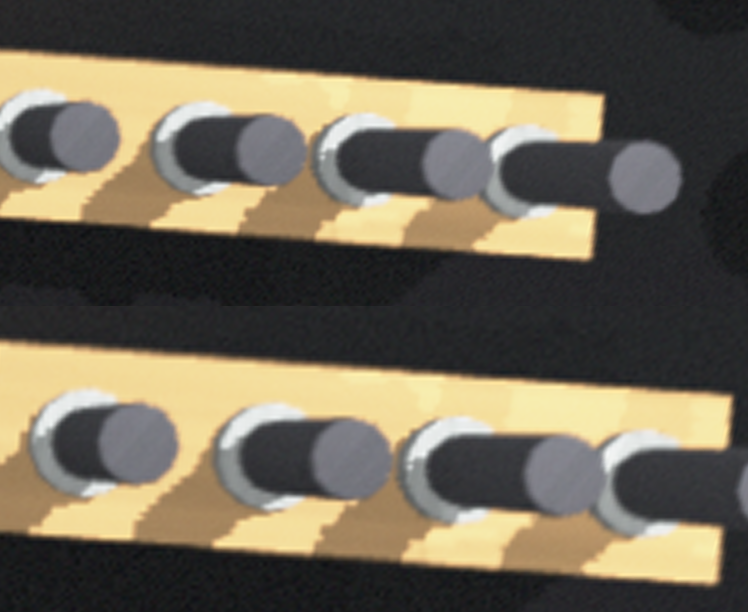

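Pin centres from the rectified views: (409.7,-115), (405.9,-169.7), (401.8,-224.4) and (397.6,-279.7). I'll go above the first one with the jaws at 40 mm.

>>> jog_arm --pt "-0.13 -0.0725 -0.11 -0.07 -0.022" --pt "-0.13 -0.0725 -0.11 -0.07 -0.022" --pt "-0.13 -0.0725 -0.11 -0.07 -0.022" --pt "-0.13 -0.0725 -0.11 -0.07 -0.022" --pt "-0.13 -0.0725 -0.11 -0.07 -0.022" --pt "-0.13 -0.0725 -0.11 -0.07 -0.022" --pt "-0.13 -0.0725 -0.11 -0.07 -0.022" --squeeze 50

```text
t: 2.5
tcp_pos: [410.9, -113.6, 190.8]
tcp_rot: [0.057, 1.568, -0.06]
wrist_force: [0.1, -0.1, -0.4]
finger_gap: 40.2
```

Run:
```python
from h import *
im,c=snap("wrist","w2"); o=ctrl.get_obs(); print(o["tcp_pos"],o["tcp_rot"],o["finger_gap"])
print(proj(c,[[409.7,-115,112],[405.9,-169.7,112],o["tcp_pos"]]).round(1))
```

```text
[ 410.79962637 -113.75225715  190.73942276] [ 0.0566387   1.5680987  -0.05976171] 40.090275394594336
[[314.9 201.7]
 [254.6 201.8]
 [316.4 236.8]]
```

View pics/w2.png

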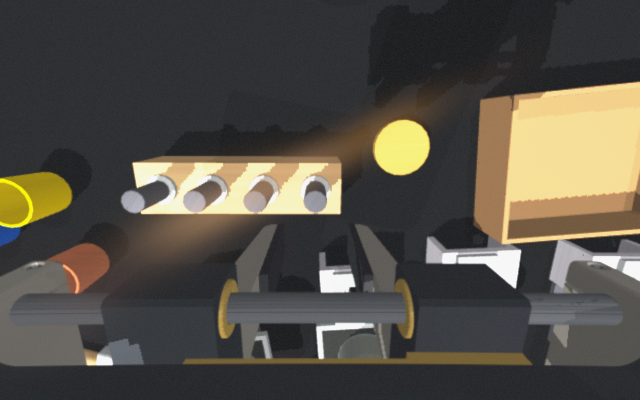

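The handle top shows at (316,198) against a predicted (315,202), which is close enough. I'll descend, grip and lift.

>>> jog_arm --pt "-0.13 -0.002 -0.0012 -0.04 0" --pt "-0.13 -0.002 -0.0012 -0.08 0" --pt "-0.13 -0.002 -0.0012 -0.117 0" --pt "-0.13 -0.002 -0.0012 -0.117 0" --pt "-1 -0.002 -0.0012 -0.117 0" --pt "-1 -0.002 -0.0012 -0.117 0" --pt "-1 -0.002 -0.0012 -0.117 0" --pt "-1 -0.002 -0.0012 -0.117 0" --squeeze 50

```text
t: 3.35
tcp_pos: [410.4, -115.2, 75.5]
tcp_rot: [0.056, 1.564, -0.06]
wrist_force: [0.2, 2.4, 9.1]
finger_gap: 21.0
```

>>> jog_arm --pt "-1 0 0 0.03 0" --pt "-1 0 0 0.06 0" --pt "-1 0 0 0.09 0" --pt "-1 0 0 0.117 0" --pt "-1 0 0 0.117 0"

```text
t: 3.85
tcp_pos: [412.8, -115.9, 196.6]
tcp_rot: [0.055, 1.557, -0.062]
wrist_force: [0.3, 0.1, -1.5]
finger_gap: 21.2
```

>>> jog_arm --pt "-1 0.045 0.013 0 0.021" --pt "-1 0.09 0.026 0 0.021" --pt "-1 0.1325 0.039 -0.01 0.021" --pt "-1 0.1325 0.039 -0.04 0.021" --pt "-1 0.1325 0.039 -0.062 0.021" --pt "-1 0.1325 0.039 -0.062 0.021" --pt "-1 0.1325 0.039 -0.062 0.021" --pt "-1 0.1325 0.039 -0.062 0.021"

```text
t: 4.65
tcp_pos: [545.9, -77.2, 135.8]
tcp_rot: [0.003, 1.556, -0.01]
wrist_force: [-0.1, -0.7, -0.2]
finger_gap: 21.1
```

Run:
```python
from h import *
im,c=snap("wrist","w3"); o=ctrl.get_obs(); print(o["tcp_pos"],o["tcp_rot"],o["finger_gap"],o["wrist_force"])
p=o["tcp_pos"];print(proj(c,[[544.7,-72.8,58],[545,-80,58],p,p+[0,0,-65]]).round(1))
cv2.imwrite("pics/w3c.png",cv2.resize(im[100:300,200:440,::-1],None,fx=3.2,fy=3,interpolation=2))
```

```text
[546.0015254  -77.17928232 135.98079493] [ 0.00344569  1.55546016 -0.01016811] 21.186665767589083 [ 0.13122678  0.87361547 -0.16249715]
[[321.6 200.9]
 [313.6 201.3]
 [316.6 237.4]
 [316.7 206.7]]
```

View pics/w3c.png

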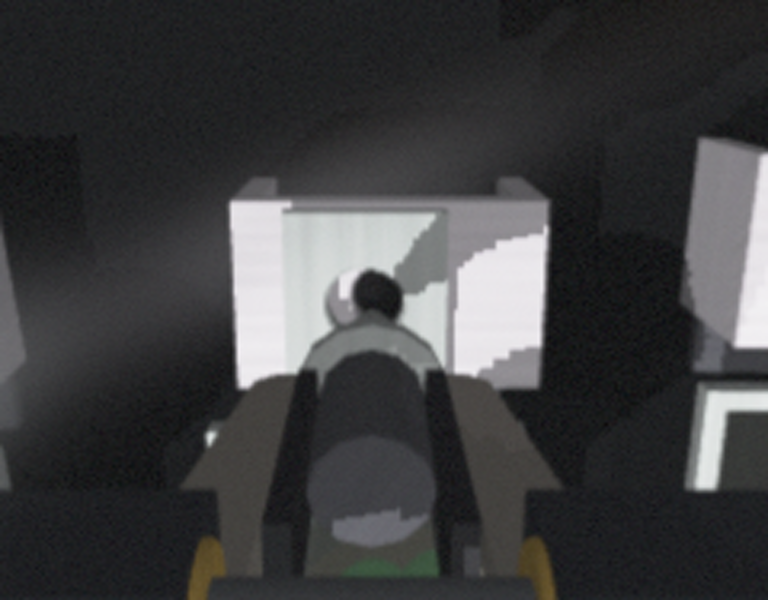

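The tongue hole (crop centre about (364,300)) and the bridge are where predicted, with the pin tip above the overlap. I'll lower the pin in, draw the carrier across, then press.

>>> jog_arm --pt "-1 0 0 -0.012 0" --pt "-1 0 0 -0.023 0" --pt "-1 0 0 -0.023 0" --pt "-1 0 0.0022 -0.026 0" --pt "-1 0 0.0044 -0.03 0" --pt "-1 0 0.0044 -0.034 0" --pt "-1 0 0.0044 -0.038 0" --pt "-1 0 0.0044 -0.038 0"

```text
t: 5.5
tcp_pos: [545.8, -72.9, 97.4]
tcp_rot: [0.003, 1.556, -0.01]
wrist_force: [-0.4, -2.6, -1.5]
finger_gap: 21.1
```

>>> jog_arm --pt "-1 0 0 -0.005 0" --pt "-1 0 0 -0.01 0" --pt "-1 0 0 -0.015 0" --pt "-1 0 0 -0.02 0" --pt "-1 0 0 -0.024 0" --pt "-1 0 0 -0.024 0"

```text
t: 6.1
tcp_pos: [545.8, -72.9, 73.6]
tcp_rot: [0.003, 1.556, -0.01]
wrist_force: [-2.5, -2.1, 6.0]
finger_gap: 21.2
```

>>> jog_arm --pt "-1 0 0 -0.001 0" --pt "-1 0 0 -0.002 0" --pt "-1 0 0 -0.003 0" --pt "-1 0 0 -0.003 0"

```text
t: 6.5
tcp_pos: [546.2, -72.9, 73.3]
tcp_rot: [0.003, 1.556, -0.01]
wrist_force: [-11.7, -2.4, 35.4]
finger_gap: 21.1
```

Home: 35 N builds at TCP z 73.3 with no further travel. I'll release, go to pin 2 and grip it.

>>> jog_arm --pt "-1 0 0 0.0005 0" --pt "-0.1 0 0 0.0005 0" --pt "-0.1 0 0 0.0005 0" --pt "-0.1 0 0 0.04 0" --pt "-0.1 0 0 0.08 0" --pt "-0.1 0 0 0.12 0" --pt "-0.1 0 0 0.12 0"

```text
t: 7.2
tcp_pos: [549.7, -73.0, 198.2]
tcp_rot: [0.003, 1.547, -0.011]
wrist_force: [0.0, -0.1, -0.2]
finger_gap: 41.4
```

>>> jog_arm --pt "-0.13 -0.14 -0.0968 0 -0.022" --pt "-0.13 -0.14 -0.0968 0 -0.022" --pt "-0.13 -0.14 -0.0968 0 -0.022" --pt "-0.13 -0.14 -0.0968 0 -0.022" --pt "-0.13 -0.14 -0.0968 0 -0.022" --pt "-0.13 -0.14 -0.0968 0 -0.022" --pt "-0.13 -0.14 -0.0968 0 -0.022"

```text
t: 7.9
tcp_pos: [410.6, -169.3, 197.9]
tcp_rot: [0.056, 1.546, -0.065]
wrist_force: [-0.4, -0.5, -0.6]
finger_gap: 40.0
```

Run:
```python
from h import *
im,c=snap("top","t2"); im,c2=snap("wrist","w4"); o=ctrl.get_obs(); print(o["tcp_pos"],o["tcp_rot"],o["finger_gap"],o["wrist_force"])
t=load("t2")[0]
cv2.imwrite("pics/v4.png",np.vstack([load("w4")[0][80:330,100:500],cv2.resize(t[150:290,190:410],(400,255),interpolation=2)]))
```

```text
[ 410.47791331 -169.23763663  197.92299717] [ 0.05577792  1.5464578  -0.06430095] 39.94838598845756 [ 0.08243008 -0.01832721  0.22385796]
```

View pics/v4.png

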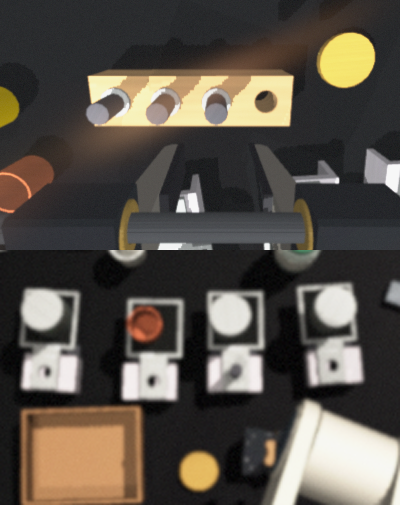

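Top view: a pin stands at the third station (at (232,372) in the lower half). I'll descend on pin 2.

>>> jog_arm --pt "-0.13 -0.0035 -0.0005 -0.04 0" --pt "-0.13 -0.0035 -0.0005 -0.08 0" --pt "-0.13 -0.0035 -0.0005 -0.11 0" --pt "-0.13 -0.0035 -0.0005 -0.1235 0" --pt "-0.13 -0.0035 -0.0005 -0.1235 0" --pt "-1 -0.0035 -0.0005 -0.1235 0" --pt "-1 -0.0035 -0.0005 -0.1235 0" --pt "-1 -0.0035 -0.0005 -0.1235 0"

```text
t: 8.8
tcp_pos: [407.9, -169.9, 75.4]
tcp_rot: [0.055, 1.545, -0.065]
wrist_force: [0.5, 0.3, 0.7]
finger_gap: 20.9
```

>>> jog_arm --pt "-1 0 0 0 0" --pt "-1 0 0 0.03 0" --pt "-1 0 0 0.06 0" --pt "-1 0 0 0.09 0" --pt "-1 0 0 0.12 0" --pt "-1 0 0 0.12 0" --pt "-1 0 0 0.12 0" --pt "-1 0 0 0.12 0"

```text
t: 9.6
tcp_pos: [407.1, -169.6, 194.4]
tcp_rot: [0.056, 1.546, -0.064]
wrist_force: [-0.1, 0.0, -1.2]
finger_gap: 21.3
```

>>> jog_arm --pt "-1 0.045 -0.022 0 0.023" --pt "-1 0.09 -0.045 0 0.023" --pt "-1 0.1492 -0.0747 0 0.023" --pt "-1 0.1492 -0.0747 -0.02 0.023" --pt "-1 0.1492 -0.0747 -0.045 0.023" --pt "-1 0.1492 -0.0747 -0.0584 0.023" --pt "-1 0.1492 -0.0747 -0.0584 0.023" --pt "-1 0.1492 -0.0747 -0.0584 0.023"

```text
t: 10.4
tcp_pos: [555.8, -244.1, 135.8]
tcp_rot: [0.0, 1.548, -0.007]
wrist_force: [-0.1, 1.4, -0.8]
finger_gap: 21.4
```

Run:
```python
from h import *
im,c=snap("wrist","w5"); o=ctrl.get_obs(); print(o["tcp_pos"],o["tcp_rot"],o["finger_gap"],o["wrist_force"])
p=o["tcp_pos"];print(proj(c,[[556,-248.3,58],[555.8,-241.1,58],p,p+[0,0,-78]]).round(1))
cv2.imwrite("pics/w5c.png",cv2.resize(im[130:250,220:420,::-1],None,fx=3.5,fy=3.5,interpolation=2))
```

```text
[ 556.34829769 -244.33833753  136.64923318] [-4.19704992e-04  1.54614121e+00 -7.25738561e-03] 21.032823641875016 [ 0.93457851 -0.03519425 -1.23117369]
[[312.1 201.8]
 [320.  201.5]
 [316.2 238.5]
 [316.4 202.3]]
```

View pics/w5c.png

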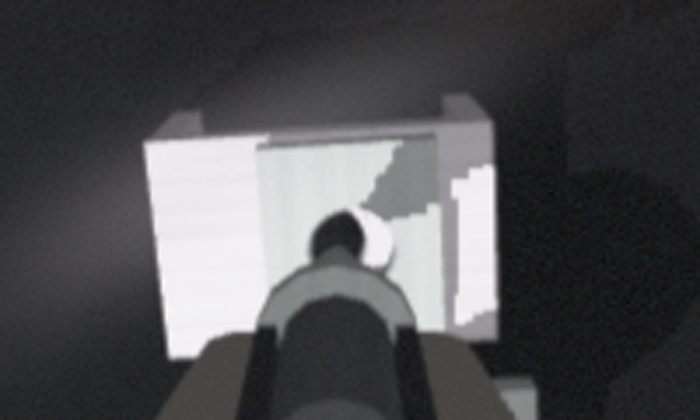

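The hole (about (320.6,200) full-frame) and the bridge centre agree with the prediction. Inserting.

>>> jog_arm --pt "-1 0 0 -0.012 0" --pt "-1 0 0 -0.023 0" --pt "-1 0 0 -0.023 0" --pt "-1 0 -0.002 -0.026 0" --pt "-1 0 -0.004 -0.03 0" --pt "-1 0 -0.004 -0.034 0" --pt "-1 0 -0.004 -0.038 0" --pt "-1 0 -0.004 -0.038 0"

```text
t: 11.25
tcp_pos: [556.5, -248.1, 98.1]
tcp_rot: [-0.0, 1.546, -0.007]
wrist_force: [2.2, 2.5, -2.2]
finger_gap: 21.4
```

>>> jog_arm --pt "-1 0 0 -0.005 0" --pt "-1 0 0 -0.01 0" --pt "-1 0 0 -0.015 0" --pt "-1 0 0 -0.02 0" --pt "-1 0 0 -0.025 0" --pt "-1 0 0 -0.026 0" --pt "-1 0 0 -0.026 0"

```text
t: 11.95
tcp_pos: [557.3, -248.3, 73.4]
tcp_rot: [-0.0, 1.545, -0.007]
wrist_force: [0.2, 5.4, 14.6]
finger_gap: 21.2
```

>>> jog_arm --pt "-1 0 0 -0.001 0" --pt "-1 0 0 -0.002 0" --pt "-1 0 0 -0.002 0"

```text
t: 12.25
tcp_pos: [557.4, -248.3, 73.3]
tcp_rot: [-0.0, 1.544, -0.007]
wrist_force: [-5.5, 6.6, 24.4]
finger_gap: 21.3
```

>>> jog_arm --pt "-1 0 0 0.001 0" --pt "-0.1 0 0 0.001 0" --pt "-0.1 0 0 0.001 0" --pt "-0.1 0 0 0.04 0" --pt "-0.1 0 0 0.08 0" --pt "-0.1 0 0 0.12 0" --pt "-0.1 0 0 0.12 0" --pt "-0.1 0 0 0.12 0"

```text
t: 13.05
tcp_pos: [557.4, -248.7, 193.6]
tcp_rot: [-0.001, 1.543, -0.008]
wrist_force: [-1.0, 0.3, -1.3]
finger_gap: 41.4
```

>>> jog_arm --pt "-0.13 -0.05 0.0243 0 -0.023" --pt "-0.13 -0.1 0.0243 0 -0.023" --pt "-0.13 -0.1545 0.0243 0 -0.023" --pt "-0.13 -0.1545 0.0243 0 -0.023" --pt "-0.13 -0.1545 0.0243 0 -0.023" --pt "-0.13 -0.1545 0.0243 0 -0.023"

```text
t: 13.65
tcp_pos: [403.9, -224.8, 193.2]
tcp_rot: [0.055, 1.542, -0.066]
wrist_force: [0.7, 0.5, 0.6]
finger_gap: 40.3
```

Run:
```python
from h import *
im,c=snap("wrist","w6"); o=ctrl.get_obs(); print(o["tcp_pos"],o["tcp_rot"],o["finger_gap"])
q=proj(c,[[401.8,-224.4,112]])[0];print(q)
u,v=q.round().astype(int);print([(k,im[v,u+k].tolist()) for k in range(-24,26,4)])
```

```text
[ 404.28412666 -224.83669386  193.31018921] [ 0.05451174  1.54240508 -0.06557591] 40.03947108649368
[317.16031922 197.74456499]
[(-24, [247, 238, 177]), (-20, [247, 239, 181]), (-16, [247, 239, 181]), (-12, [225, 195, 154]), (-8, [143, 141, 149]), (-4, [137, 137, 144]), (0, [136, 136, 143]), (4, [136, 136, 144]), (8, [135, 136, 144]), (12, [246, 230, 170]), (16, [247, 238, 177]), (20, [247, 238, 180]), (24, [247, 237, 179])]
```

The handle is centred where expected, so I'll grip it.

>>> jog_arm --pt "-0.13 -0.001 0.0004 -0.04 0" --pt "-0.13 -0.001 0.0004 -0.08 0" --pt "-0.13 -0.001 0.0004 -0.107 0" --pt "-0.13 -0.001 0.0004 -0.1185 0" --pt "-0.13 -0.001 0.0004 -0.1185 0" --pt "-1 -0.001 0.0004 -0.1185 0" --pt "-1 -0.001 0.0004 -0.1185 0" --pt "-1 -0.001 0.0004 -0.1185 0"

```text
t: 14.5
tcp_pos: [404.4, -224.9, 76.1]
tcp_rot: [0.054, 1.54, -0.066]
wrist_force: [0.2, 1.4, 2.6]
finger_gap: 21.2
```

>>> jog_arm --pt "-1 0 0 0 0" --pt "-1 0 0 0.03 0" --pt "-1 0 0 0.06 0" --pt "-1 0 0 0.09 0" --pt "-1 0 0 0.13 0" --pt "-1 0 0 0.13 0" --pt "-1 0 0 0.13 0" --pt "-1 0 0 0.13 0"

```text
t: 15.3
tcp_pos: [403.6, -224.5, 205.1]
tcp_rot: [0.054, 1.541, -0.066]
wrist_force: [-0.0, -0.8, -1.3]
finger_gap: 21.3
```

>>> jog_arm --pt "-1 0.012 0.04 0 0" --pt "-1 0.025 0.08 0 0" --pt "-1 0.037 0.12 0 0" --pt "-1 0.05 0.16 0 0" --pt "-1 0.062 0.2 0 0" --pt "-1 0.0737 0.2374 0 0" --pt "-1 0.0737 0.2374 0 0" --pt "-1 0.0737 0.2374 0 0"

```text
t: 16.1
tcp_pos: [476.3, 13.5, 203.6]
tcp_rot: [0.052, 1.544, -0.064]
wrist_force: [-0.9, 0.6, -1.1]
finger_gap: 21.2
```

>>> jog_arm --pt "-1 0.012 0.04 0 0" --pt "-1 0.025 0.08 0 0" --pt "-1 0.037 0.12 0 0" --pt "-1 0.05 0.16 0 0" --pt "-1 0.062 0.2 0 0" --pt "-1 0.0737 0.2374 0 0" --pt "-1 0.0737 0.2374 0 0" --pt "-1 0.0737 0.2374 0 0"

```text
t: 16.9
tcp_pos: [549.6, 249.7, 202.3]
tcp_rot: [0.051, 1.546, -0.066]
wrist_force: [-0.2, -0.1, -1.1]
finger_gap: 21.0
```

>>> jog_arm --pt "-1 0.0015 0.0005 -0.025 0" --pt "-1 0.0015 0.0005 -0.05 0" --pt "-1 0.0015 0.0005 -0.0655 0" --pt "-1 0.0015 0.0005 -0.0655 0" --pt "-1 0.0015 0.0005 -0.0655 0"

```text
t: 17.4
tcp_pos: [550.9, 248.5, 137.0]
tcp_rot: [0.051, 1.547, -0.067]
wrist_force: [0.6, -0.3, -1.1]
finger_gap: 21.0
```

Run:
```python
from h import *
im,c=snap("wrist","w7"); o=ctrl.get_obs(); print(o["tcp_pos"],o["tcp_rot"],o["finger_gap"],o["wrist_force"])
p=o["tcp_pos"];print(proj(c,[[550.5,246.8,58],[550.7,253.5,58],p,p+[0,0,-78]]).round(1))
cv2.imwrite("pics/w7c.png",cv2.resize(im[130:250,220:420,::-1],None,fx=3.5,fy=3.5,interpolation=2))
```

```text
[551.45105125 249.06250777 137.63016946] [ 0.05167189  1.54590876 -0.06646727] 21.060664341323484 [ 1.04278293  0.86583408 -1.57602685]
[[315.3 200.7]
 [322.7 200.4]
 [317.6 238.1]
 [317.9 202.1]]
```

View pics/w7c.png

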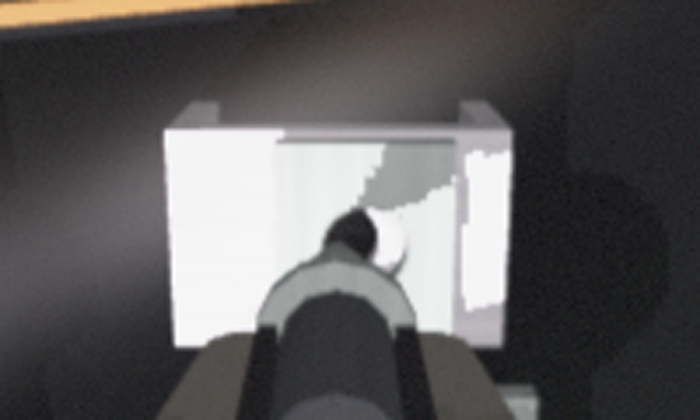

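The bridge and hole sit about 1.7 mm further to +y than predicted (bridge about 248.3). I'll enter at y≈251, then draw to 248.5.

>>> jog_arm --pt "-1 0 0.002 -0.005 0" --pt "-1 0 0.002 -0.014 0" --pt "-1 0 0.002 -0.024 0" --pt "-1 0 0.002 -0.024 0" --pt "-1 0 0.001 -0.027 0" --pt "-1 0 -0.0005 -0.031 0" --pt "-1 0 -0.0005 -0.036 0" --pt "-1 0 -0.0005 -0.038 0"

```text
t: 18.25
tcp_pos: [552.1, 248.9, 99.6]
tcp_rot: [0.052, 1.545, -0.066]
wrist_force: [2.1, 3.5, 2.0]
finger_gap: 20.9
```

>>> jog_arm --pt "-1 0 0 -0.005 0" --pt "-1 0 0 -0.01 0" --pt "-1 0 0 -0.015 0" --pt "-1 0 0 -0.02 0" --pt "-1 0 0 -0.025 0" --pt "-1 0 0 -0.027 0" --pt "-1 0 0 -0.027 0"

```text
t: 18.95
tcp_pos: [552.8, 248.9, 74.0]
tcp_rot: [0.052, 1.543, -0.066]
wrist_force: [1.0, -0.8, 17.3]
finger_gap: 20.8
```

>>> jog_arm --pt "-1 0 0 -0.001 0" --pt "-1 0 0 -0.002 0" --pt "-1 0 0 -0.002 0"

```text
t: 19.25
tcp_pos: [552.9, 248.8, 73.9]
tcp_rot: [0.052, 1.543, -0.066]
wrist_force: [-3.3, -0.4, 25.0]
finger_gap: 21.1
```

>>> jog_arm --pt "-1 0 0 0.001 0" --pt "-0.1 0 0 0.001 0" --pt "-0.1 0 0 0.001 0" --pt "-0.1 0 0 0.04 0" --pt "-0.1 0 0 0.08 0" --pt "-0.1 0 0 0.12 0" --pt "-0.1 0 0 0.14 0" --pt "-0.1 0 0 0.14 0"

```text
t: 20.05
tcp_pos: [553.8, 249.2, 216.4]
tcp_rot: [0.053, 1.54, -0.065]
wrist_force: [0.4, 0.1, -0.0]
finger_gap: 41.5
```

>>> jog_arm --pt "1 0.02 -0.042 0 0.02" --pt "1 0.04 -0.084 0 0.02" --pt "1 0.06 -0.13 0 0.02" --pt "1 0.079 -0.173 0.01 0.02" --pt "1 0.079 -0.173 0.01 0.02" --pt "1 0.079 -0.173 0.01 0.02" --pt "1 0.079 -0.173 0.01 0.02" --pt "1 0.079 -0.173 0.01 0.02" --squeeze 15

```text
t: 20.85
tcp_pos: [631.8, 77.4, 225.5]
tcp_rot: [0.004, 1.542, -0.014]
wrist_force: [0.5, 0.3, -0.2]
finger_gap: 92.1
```

Run:
```python
from h import *
im,c=snap("wrist","w8"); o=ctrl.get_obs(); print(o["tcp_pos"],o["tcp_rot"],o["finger_gap"])
t,_=snap("top","t8"); s,_=snap("scene","s8")
a=im[130:330,200:440,::-1]
cv2.imwrite("pics/v8.png",np.vstack([np.hstack([cv2.resize(a,(384,320)),cv2.resize(t[150:290,150:330,::-1],(384,320))]),cv2.resize(s[120:260,100:480,::-1],(768,278))]))
```

```text
[632.04180888  77.44914081 225.77282936] [ 0.0037734   1.54182481 -0.0135134 ] 92.30520897357158
```

View pics/v8.png

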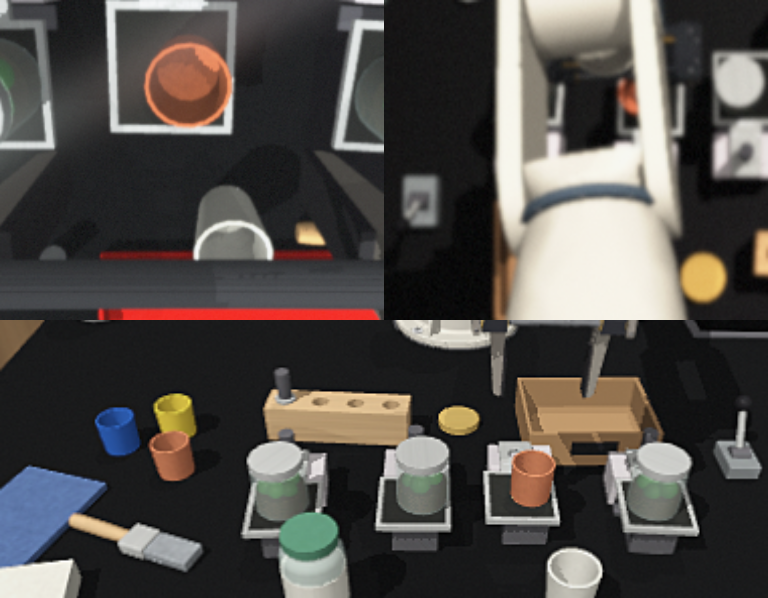

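All three pins show behind their jars and one is left in the rack. Pot0's rim is at about (317.5,182.5) in the wrist frame.

Run:
```python
from h import *
_,c=load("w8");_,s=load("s8");_,w=load("w1")
print(atz(c,(317.5,182.5),113), tri([(c,(317.5,182.5)),(s,(100+533*380/768,120+(463-320)*140/278))]))
# pot1: scene rim centre in v8 (172,440)
q=(100+172*380/768,120+(440-320)*140/278); print("pot1",atz(s,q,55), tri([(s,q),(load("top0")[1],(432,227))]))
l=(100+744*380/768,120+(402-320)*140/278); print("lever",tri([(s,l),(load("top0")[1],(158,250))]))
```

```text
[622.93249841  78.00966689 113.        ] [623.55311568  78.88529165 111.02218691]
pot1 [ 500.39730762 -426.9689758    55.        ] [ 508.32673018 -426.23724423   61.36330451]
lever [448.15759614 418.21984018  92.08675375]
```

>>> jog_arm --pt "1 -0.008 0.0008 -0.03 0" --pt "1 -0.008 0.0008 -0.07 0" --pt "1 -0.008 0.0008 -0.11 0" --pt "1 -0.008 0.0008 -0.14 0" --pt "1 -0.008 0.0008 -0.155 0" --pt "1 -0.008 0.0008 -0.155 0" --pt "-1 -0.008 0.0008 -0.155 0" --pt "-1 -0.008 0.0008 -0.155 0" --squeeze 15

```text
t: 21.8
tcp_pos: [625.7, 78.3, 73.0]
tcp_rot: [0.004, 1.538, -0.013]
wrist_force: [-0.7, 0.1, -0.1]
finger_gap: 78.0
```

>>> jog_arm --pt "-1 0 0 0 0" --pt "-1 0 0 0 0" --pt "-1 0 0 0 0" --pt "-1 0 0 0.02 0" --pt "-1 0 0 0.06 0" --pt "-1 0 0 0.1 0" --pt "-1 0 0 0.12 0" --pt "-1 0 0 0.12 0"

```text
t: 22.6
tcp_pos: [627.7, 78.5, 196.7]
tcp_rot: [0.005, 1.532, -0.013]
wrist_force: [0.5, -0.5, -1.1]
finger_gap: 55.6
```

>>> jog_arm --pt "-1 -0.033 0.024 0 0" --pt "-1 -0.066 0.048 0 0" --pt "-1 -0.1 0.072 0 0" --pt "-1 -0.133 0.096 0 0" --pt "-1 -0.166 0.12 0 0" --pt "-1 -0.198 0.1435 0 0" --pt "-1 -0.198 0.1435 0 0" --pt "-1 -0.198 0.1435 0 0"

```text
t: 23.4
tcp_pos: [428.8, 222.2, 195.8]
tcp_rot: [0.002, 1.533, -0.012]
wrist_force: [0.4, -0.4, -1.1]
finger_gap: 55.4
```

Run:
```python
from h import *
im,c=snap("wrist","w9"); o=ctrl.get_obs(); print(o["tcp_pos"],o["tcp_rot"],o["finger_gap"])
s,cs=snap("scene","s9")
p=o["tcp_pos"]; print(proj(c,[[488,88,60],[488,288,60],[327,88,60],[327,288,60],p]).round())
a=im[0:400,100:540,::-1]
cv2.imwrite("pics/v9.png",np.hstack([a,cv2.resize(s[110:250,300:480,::-1],(360,400))[:, :]]))
```

```text
[429.64911307 221.87759287 195.99260239] [ 0.00351643  1.53276598 -0.01235755] 55.61887455594031
[[202. 234.]
 [374. 234.]
 [181.  86.]
 [383.  84.]
 [316. 238.]]
```

View pics/v9.png

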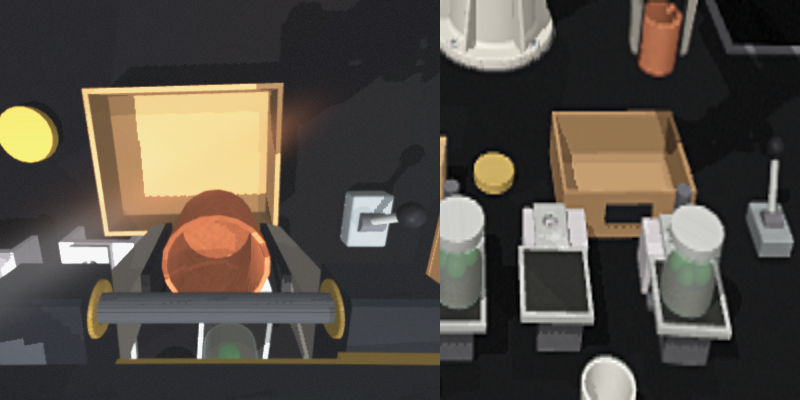

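The tub corners agree with x 327–488, y 88–288. Lowering pot0 in.

>>> jog_arm --pt "-1 0 0 -0.04 0" --pt "-1 0 0 -0.08 0" --pt "-1 0 0 -0.12 0" --pt "-1 0 0 -0.15 0" --pt "-1 0 0 -0.165 0" --pt "-1 0 0 -0.165 0" --pt "0.45 0 0 -0.165 0" --pt "0.45 0 0 -0.165 0"

```text
t: 24.3
tcp_pos: [431.3, 221.8, 32.0]
tcp_rot: [0.006, 1.531, -0.013]
wrist_force: [-0.3, 0.0, 0.1]
finger_gap: 66.2
```

>>> jog_arm --pt "0.45 0 0 0 0" --pt "0.45 0 0 0.03 0" --pt "0.45 0 0 0.07 0" --pt "0.45 0 0 0.11 0" --pt "0.45 0 0 0.15 0" --pt "0.45 0 0 0.19 0" --pt "0.45 0 0 0.19 0" --pt "0.45 0 0 0.19 0"

```text
t: 25.1
tcp_pos: [432.0, 222.1, 223.6]
tcp_rot: [0.007, 1.528, -0.012]
wrist_force: [-0.2, 0.5, -0.2]
finger_gap: 66.6
```

>>> jog_arm --pt "1 0.005 -0.047 0 0" --pt "1 0.01 -0.094 0 0" --pt "1 0.015 -0.141 0 0" --pt "1 0.02 -0.188 0 0" --pt "1 0.025 -0.235 0 0" --pt "1 0.03 -0.282 0 0" --pt "1 0.035 -0.324 0 0" --pt "1 0.035 -0.324 0 0"

```text
t: 25.9
tcp_pos: [466.5, -106.0, 222.4]
tcp_rot: [0.009, 1.529, -0.016]
wrist_force: [0.4, 0.7, 0.6]
finger_gap: 92.2
```

>>> jog_arm --pt "1 0.005 -0.047 0 0" --pt "1 0.01 -0.094 0 0" --pt "1 0.015 -0.141 0 0" --pt "1 0.02 -0.188 0 0" --pt "1 0.025 -0.235 0 0" --pt "1 0.03 -0.282 0 0" --pt "1 0.035 -0.324 0 0" --pt "1 0.035 -0.324 0 0"

```text
t: 26.7
tcp_pos: [501.4, -433.4, 220.4]
tcp_rot: [0.011, 1.53, -0.018]
wrist_force: [0.7, 0.6, 0.1]
finger_gap: 92.1
```

Run:
```python
from h import *
im,c=snap("wrist","w10"); o=ctrl.get_obs(); print(o["tcp_pos"],o["tcp_rot"],o["finger_gap"])
s,cs=snap("scene","s10")
cv2.imwrite("pics/v10.png",np.vstack([im[:,:,::-1],cv2.resize(s[110:190,100:440,::-1],(640,150))]))
```

```text
[ 501.01565708 -430.80839284  220.24495139] [ 0.01252536  1.53105574 -0.0161291 ] 91.54798754666231
```

View pics/v10.png

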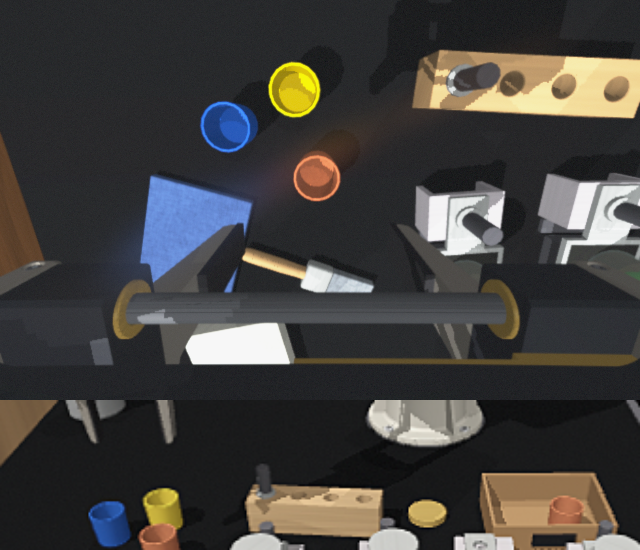

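Pot0 stands in the tub. Pot1 is the terracotta one at (316.5,178); blue (228,126) and yellow (294,89) are look-alikes. This frame is already the close view that confirms it.

Run:
```python
from h import *
_,c=load("w10");_,s=load("s10")
print(atz(c,(316.5,177),55), tri([(c,(316.5,177)),(s,(185,182))]))
for n,u in [("yel",(294,89)),("blue",(228,126)),("brushtip",(245,255))]: print(n,atz(c,u,50 if n!="brushtip" else 10).round())
```

```text
[ 500.49124927 -433.70205015   55.        ] [ 500.87754192 -431.23459712   49.13216173]
yel [ 401. -457.   50.]
blue [ 440. -535.   50.]
brushtip [ 628. -542.   10.]
```

>>> jog_arm --pt "1 0 -0.0025 -0.045 0" --pt "1 0 -0.0025 -0.09 0" --pt "1 0 -0.0025 -0.135 0" --pt "1 0 -0.0025 -0.175 0" --pt "1 0 -0.0025 -0.204 0" --pt "1 0 -0.0025 -0.204 0" --pt "-1 0 -0.0025 -0.204 0" --pt "-1 0 -0.0025 -0.204 0" --squeeze 15

```text
t: 27.6
tcp_pos: [502.1, -431.9, 18.5]
tcp_rot: [0.01, 1.529, -0.015]
wrist_force: [-0.2, 0.3, -0.6]
finger_gap: 78.1
```

>>> jog_arm --pt "-1 0 0 0 0" --pt "-1 0 0 0 0" --pt "-1 0 0 0 0" --pt "-1 0 0 0.04 0" --pt "-1 0 0 0.09 0" --pt "-1 0 0 0.14 0" --pt "-1 0 0 0.19 0" --pt "-1 0 0 0.19 0"

```text
t: 28.4
tcp_pos: [505.1, -434.7, 216.9]
tcp_rot: [0.004, 1.52, -0.022]
wrist_force: [0.3, -0.8, -1.4]
finger_gap: 55.1
```

>>> jog_arm --pt "-1 -0.009 0.045 0 0" --pt "-1 -0.018 0.09 0 0" --pt "-1 -0.027 0.135 0 0" --pt "-1 -0.036 0.18 0 0" --pt "-1 -0.045 0.225 0 0" --pt "-1 -0.054 0.27 0 0" --pt "-1 -0.06 0.2935 0 0" --pt "-1 -0.06 0.2935 0 0" --squeeze 20

```text
t: 29.2
tcp_pos: [443.7, -138.6, 216.4]
tcp_rot: [0.003, 1.521, -0.019]
wrist_force: [-0.2, 0.1, -0.7]
finger_gap: 54.9
```

>>> jog_arm --pt "-1 -0.009 0.045 0 0" --pt "-1 -0.018 0.09 0 0" --pt "-1 -0.027 0.135 0 0" --pt "-1 -0.036 0.18 0 0" --pt "-1 -0.045 0.225 0 0" --pt "-1 -0.054 0.27 0 0" --pt "-1 -0.06 0.2935 0 0" --pt "-1 -0.06 0.2935 0 0"

```text
t: 30.0
tcp_pos: [383.6, 156.9, 216.3]
tcp_rot: [0.001, 1.521, -0.016]
wrist_force: [-0.7, -0.5, -0.5]
finger_gap: 54.7
```

>>> jog_arm --pt "-1 0.0 -0.005 -0.04 0" --pt "-1 0 -0.005 -0.08 0" --pt "-1 0 -0.005 -0.12 0" --pt "-1 0 -0.005 -0.16 0" --pt "-1 0 -0.005 -0.184 0" --pt "-1 0 -0.005 -0.184 0" --pt "0.45 0 -0.005 -0.184 0" --pt "0.45 0 -0.005 -0.184 0"

```text
t: 30.8
tcp_pos: [385.0, 151.9, 33.5]
tcp_rot: [0.002, 1.519, -0.016]
wrist_force: [0.8, -0.2, -0.4]
finger_gap: 66.2
```

>>> jog_arm --pt "0.45 0 0 0 0" --pt "0.45 0 0 0.03 0" --pt "0.45 0 0 0.07 0" --pt "0.45 0 0 0.11 0" --pt "0.45 0 0 0.15 0" --pt "0.45 0 0 0.19 0" --pt "0.45 0 0 0.19 0" --pt "0.45 0 0 0.19 0"

```text
t: 31.6
tcp_pos: [385.7, 152.2, 225.2]
tcp_rot: [0.003, 1.515, -0.015]
wrist_force: [-0.6, 0.4, -0.1]
finger_gap: 66.7
```

Run:
```python
from h import *
im,c=snap("wrist","w11"); o=ctrl.get_obs(); print(o["tcp_pos"],o["tcp_rot"],o["finger_gap"])
s,cs=snap("scene","s11")
cv2.imwrite("pics/v11.png",np.vstack([im[0:260,:,::-1],cv2.resize(s[130:270,150:490,::-1],(640,264))]))
```

```text
[384.85581926 151.85982522 223.92901755] [ 0.00239932  1.51756042 -0.01562273] 66.3212260405504
```

View pics/v11.png

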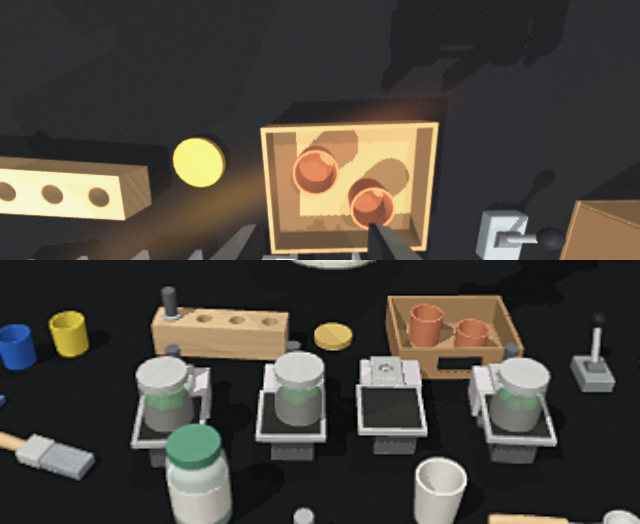

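Both pots are in the tub. The lever knob is at (548,240) in the wrist view and (598,320) in the scene crop.

Run:
```python
from h import *
_,c=load("w11");_,s=load("s11");_,t=load("top0");_,w9=load("w9")
sp=(467.7,161.8)
print("tip",tri([(c,(548,240)),(s,sp)]).round(1),tri([(c,(548,240)),(w9,(512,216)),(s,sp)]).round(1))
f=lambda x,y:(150+x*340/640,130+(y-260)*140/264)
print("base",tri([(c,(502,240)),(s,f(594,362))]).round(1), "block top corners",[atz(c,u,30).round() for u in [(488,211),(527,210),(478,258)]])
print("w9 blockcorners",[atz(w9,u,30).round() for u in [(445,193),(493,193),(441,246),(492,246)]])
```

```text
tip [455.2 415.6  94.2] [454.6 416.   94. ]
base [487.3 411.7  32.2] block top corners [array([444., 381.,  30.]), array([443., 432.,  30.]), array([515., 379.,  30.])]
w9 blockcorners [array([448., 377.,  30.]), array([449., 434.,  30.]), array([519., 381.,  30.]), array([519., 445.,  30.])]
```

>>> jog_arm --pt "-1 0.003 0.044 0 -0.04" --pt "-1 0.007 0.088 0 -0.08" --pt "-1 0.01 0.132 0 -0.12" --pt "-1 0.013 0.176 0 -0.16" --pt "-1 0.017 0.22 0 -0.2" --pt "-1 0.02 0.264 0 -0.24" --pt "-1 0.02 0.264 0 -0.25" --pt "-1 0.02 0.264 0 -0.25"

```text
t: 32.5
tcp_pos: [403.5, 415.9, 220.8]
tcp_rot: [0.593, 1.436, -0.643]
wrist_force: [0.2, -0.9, -0.3]
finger_gap: 4.6
```

>>> jog_arm --pt "-1 0 0 0 -0.04" --pt "-1 0 0 0 -0.08" --pt "-1 0 0 0 -0.12" --pt "-1 0 0 0 -0.16" --pt "-1 0 0 0 -0.2" --pt "-1 0 0 0 -0.25" --pt "-1 0 0 0 -0.25" --pt "-1 0 0 0 -0.25"

```text
t: 33.3
tcp_pos: [403.3, 415.0, 220.2]
tcp_rot: [1.168, 1.177, -1.248]
wrist_force: [-0.3, 0.4, -0.1]
finger_gap: 0.4
```

Down to z≈75, then look before pushing.

>>> jog_arm --pt "-1 0 0.0 -0.04 0" --pt "-1 0 0 -0.08 0" --pt "-1 0 0 -0.12 0" --pt "-1 0 0 -0.145 0" --pt "-1 0 0 -0.145 0" --pt "-1 0 0 -0.145 0"

```text
t: 33.9
tcp_pos: [403.3, 414.8, 75.4]
tcp_rot: [1.166, 1.178, -1.247]
wrist_force: [0.6, 0.0, 1.3]
finger_gap: 0.8
```

Run:
```python
from h import *
o=ctrl.get_obs(); print(o["tcp_pos"],o["tcp_rot"],o["wrist_force"])
s,cs=snap("scene","s12")
cv2.imwrite("pics/v12.png",cv2.resize(s[60:260,340:580,::-1],(720,600),interpolation=2))
```

```text
[403.30456517 414.78350725  75.44458855] [ 1.16602664  1.17830153 -1.24724473] [0.61017153 0.0336292  1.2742927 ]
```

View pics/v12.png

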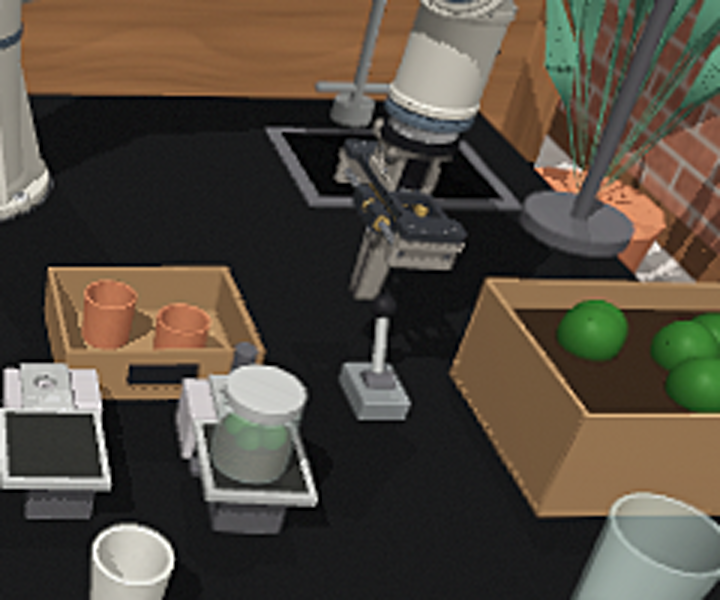

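The fingers are behind the lever and lined up. Pushing +x.

>>> jog_arm --pt "-1 0.015 0.002 0 0" --pt "-1 0.028 0.002 0 0" --pt "-1 0.04 0.002 0 0" --pt "-1 0.052 0.002 0 0" --pt "-1 0.064 0.002 0 0" --pt "-1 0.074 0.002 0 0" --pt "-1 0.084 0.002 0 0" --pt "-1 0.088 0.002 0 0"

```text
t: 34.75
tcp_pos: [492.9, 417.2, 76.1]
tcp_rot: [1.168, 1.178, -1.246]
wrist_force: [-1.1, -0.2, -0.6]
finger_gap: 0.5
```

>>> jog_arm --pt "-1 0.004 0 0 0" --pt "-1 0.008 0 0 0" --pt "-1 0.011 0 0 0" --pt "-1 0.011 0 0 0"

```text
t: 35.15
tcp_pos: [500.1, 416.9, 75.6]
tcp_rot: [1.164, 1.181, -1.253]
wrist_force: [-14.2, 0.9, 5.2]
finger_gap: 0.4
```

>>> jog_arm --pt "-1 0.003 0 0 0" --pt "-1 0.004 0 0 0" --pt "-1 0.004 0 0 0"

```text
t: 35.45
tcp_pos: [500.0, 416.9, 75.7]
tcp_rot: [1.16, 1.185, -1.259]
wrist_force: [-16.9, 1.7, 9.4]
finger_gap: 0.3
```

>>> jog_arm --pt "-1 -0.02 0 0 0" --pt "-1 -0.06 0 0.01 0" --pt "-1 -0.1 0 0.05 0" --pt "-1 -0.12 0 0.1 0" --pt "-1 -0.12 0 0.15 0" --pt "-1 -0.12 0 0.17 0" --pt "-1 -0.12 0 0.17 0"

```text
t: 36.15
tcp_pos: [381.5, 419.1, 250.9]
tcp_rot: [1.167, 1.186, -1.251]
wrist_force: [0.3, 0.0, -0.6]
finger_gap: 0.5
```

Run:
```python
from h import *
s,cs=snap("scene","s13"); t,ct=snap("top","t13")
a=cv2.resize(s[120:270,200:500,::-1],(760,380),interpolation=2); b=cv2.resize(t[165:295,140:420,::-1],(760,353)[:2],interpolation=2)
cv2.imwrite("pics/v13.png",cv2.resize(np.vstack([a,b]),(620,598)))
print(ctrl.get_obs()["wrist_force"])
```

```text
[ 0.33784785 -0.57643303 -0.67579439]
```

View pics/v13.png

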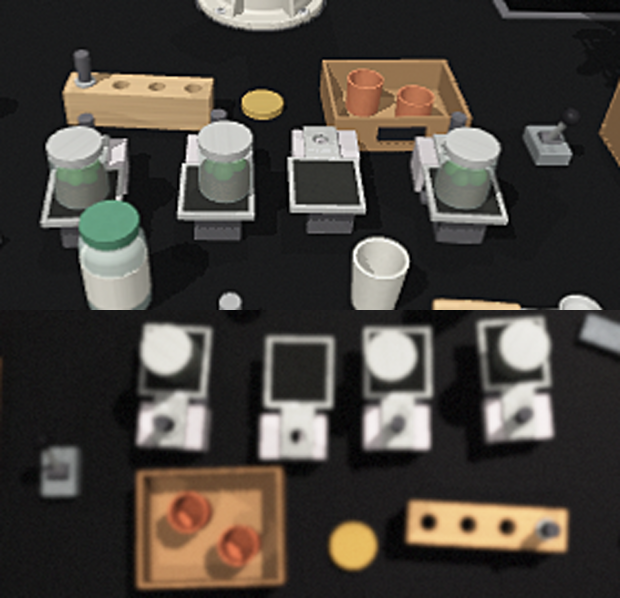

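Run:
```python
from h import *
_,s=load("s13");_,t=load("t13")
for u in [(476.3,175.6)]:
    o,d=ray(s,u); p=o+d*(416-o[1])/d[1]; print(p.round(1), atz(s,u,94).round(1))
print(tri([(s,(476.3,175.6)),(t,(161.2,235))]).round(1))
o,d=ray(load("s11")[1],(467.7,161.8)); print("off at z94",(o+d*(94-o[2])/d[2]).round(1))
```

```text
[530.1 416.   98.1] [524.4 419.2  94. ]
[496.5 424.5  72.4]
off at z94 [453.  418.1  94. ]
```

The lever tip went from x≈454 to about 525–530, a chord of 71–76 mm against 77 mm for a full 1.0 rad. It met a hard stop: pressing harder gave 17 N with no further travel. Handing in.

Run:
```python
from h import *
print(ctrl.close_job())
```

```text
the job is handed in; nothing more can be done
None
```

The job is finished and handed in at about 36 s of the 210 s allowed; no verdict was reported.

- **Pins:** I pinned the three carriers with jars. Each pin was drawn into line and pressed until it stopped moving, at 25–35 N. At that point the gripper height matched the collar sitting flush. The carrier without a jar has no pin, and the fourth pin is still in the rack.
- **Pots:** Both terracotta pots stand in the tan tub. The blue and yellow look-alikes were left alone.
- **Lamp lever:** It was thrown last. It moved freely, then met a hard stop (17 N, no further travel).
- **Last pictures:** All three pins are in their stations and the jars are upright. The bystanders look undisturbed, though I did not measure how far they moved. The arm is clear of everything.

**Checks that disagreed or were not made:**
- My first estimate of the left station was about 1.7 mm off in y. I corrected it from the close view before inserting the pin.
- Triangulating the lever tip after the throw gave an impossible point, because the knob was blurred in the top view. I relied on the hard stop and the scene-camera estimate instead. That puts the tip's travel at 71–76 mm; a full throw is about 77 mm, and the required 0.85 rad about 66 mm.
- I did not measure how far off line each carrier ended up. The pins' fit in the holes limits it to about 2 mm.

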